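Index the sample slide by one hole and hold the lock pin home

TASK

Slide the clear guard door of the sample slide fully open to the left, then pull the lock plunger's knob up, slide the tube section exactly one hole to the right (towards the spectrometer) and let the pin drop fully home in that hole. Finish while still gripping the knob with the pin home: do not let go at the end. Leave the guard open and do not disturb the loose things around the slide.

Things in the scene. Friction and masses are not known exactly. Their poses are not given: they have to be found in the camera images.
- frame: The fixed sample slide: grey base plate 130 x 360 x 10 mm, on it a drilled square aluminium tube 30 x 30 mm between two dark end posts 60 mm high. Origin on the worktop under start_hole. y along the tube to the left, x across it away from the robot, z up. Plate: -65 to 65 mm in x, -135 to 225 mm in y; posts at y -122 and 212 mm. Placed and turned (up to 0.25 rad) differently each time.
- start_hole (a point): Centre of the hole the lock pin sits in at the start, on the tube's top face, 50 mm above the worktop. Axes as the frame. The tube has five 10 mm square holes 30 mm apart along y; this is the middle one.
- next_hole (a point): Centre of the next hole to the right (-30 mm along the slide's y from start_hole), on the top face of the tube; same axes as start_hole. The plunger is to end here. One more hole lies 30 mm further on, so going too far is possible.
- knob: The lock plunger's black round knob, diameter 25 mm, axis vertical; origin on the axis at mid height, 94 mm above the worktop with the pin home (bottom 79, top 108 mm). Under it an 8 mm pin runs down through a steel housing, diameter 22 mm (top at 75 mm), on the middle of the tube section, with which it moves. While the guard is shut the knob is beneath the guard's roof.
- pin_tip (a point): Lower end of the lock pin (rounded), on the knob's axis: 40 mm above the worktop when fully home (10 mm down in a hole), above 50 mm when clear of the tube, 55 mm at the plunger's upper stop (lift 15 mm). A spring pulls pin and knob down: about 4 N when home, 9.5 N at the upper stop.
- section (a joint): Travel of the tube section in m: 0 = plunger over start_hole, growing to the right (-y); 0.030 = over next_hole; limits -0.070 and 0.068. The section is a dark sleeve, 70 mm long, 42 mm wide, top at 57 mm, with an arm to the rear (to x = 80 mm) carrying a fixed sample disc. Unlocked, it slides against some 2 N of friction and stays where left; locked, it has about 1 mm of play either way.
- guard (a joint): Travel of the guard door in m: 0 = shut, centred over start_hole; growing to the left (+y); 0.150 = open at its stop. Starts up to 0.02 open; friction some 2.5 N, stays where left. The door is a bent clear window 130 mm long in y: a front pane 46 mm before the tube's axis and a roof 135 to 142 mm above the worktop, from x = -50 to 52 mm.
- guard_handle (a point): Centre of the guard's handle: a straight black bar along y, 90 mm long, 14 mm wide (in x), 22 mm high, its centre 172 mm above the worktop (161 to 183 mm), on two feet on the guard's roof above the tube's axis. Axes as the frame. It moves with the guard.
- weight: Bystander: balance weight, bare metal, 29 mm in diameter, 48 mm high, standing loose behind the right end of the slide. Origin at the centre of its underside.
- gauge: Bystander: steel ring gauge, 40 mm in diameter, 14 mm high, lying loose behind the slide, left of the section. Origin at the centre of its underside.
- bush: Bystander: plain steel bush, 36 mm in diameter, 18 mm high, lying loose in front of the right part of the slide. Origin at the centre of its underside.

How it is judged:
By the outcome, as a careful person would: the job done as asked, in the order asked, and still so for the second after the job is handed in, while the arm keeps its last pose, push and grip.
It also fails if it takes over 43 s, if anything falls off the work surface, if the arm or the gripper's body presses on something with over 40 N, if the wrist force passes 120 N, or if a joint passes its speed limit or range.

ROBOT

A 6-joint arm with a two-finger parallel gripper is mounted at the origin on a cart in front of the work surface, level with it; the furniture and walls round the work are solid. World frame = base frame: x ahead of the robot, y to its left, z up, the work surface at z = 0. Lengths are in mm, angles in degrees, forces in N, time in s.
With the tool pointing down it reaches from about 350 to 850 mm from the base axis. Payload 8.1 kg.
Tool frame: the origin (TCP) lies on the centre line of the jaws, within the pads' length; the fingertips stand 8 mm ahead of it and the grasp point (between the pads) lies 11 mm behind it; x points along the fingers, z is the direction in which the jaws open and shut, and the axes are right-handed (so a half turn about x gives the same grasp; the last joint's range is limited). The gripper opens to 85 mm and grips with 20 to 120 N. Pads are 22 mm wide; open, the fingers measure 114 mm over their backs; the gripper's body (76 mm by 85 mm) begins 54 mm behind the grasp point. The pads swing forward as they close: fully open they stand 13 mm farther back than shut.
Start: joints at [67.758, 7.471, 85.268, -0, 87.261, -4.893], TCP at [178.895, 572.715, 239.292] pointing down, gripper open.
Joint ranges: [-169.43, 169.43], [-51.17, 129.36], [1.28, 143.12], [-76.62, 256.62], [0, 156.53], [-152.29, 152.29]. Speed limits (degrees/s): [136.94, 136.94, 159.86, 180, 180, 180].

INTERFACE

Orientations are given as [roll, pitch, yaw] about the fixed x, y, z axes, in that order (R = Rz(yaw) Ry(pitch) Rx(roll)).
In Python, from bench import r, vision, order gives the robot as it stands. The module is installed in compiled form; this text tells all that it offers.
- The arm moves only by the shell command python3 -m jog 'ROWS' [FORCE]. ROWS is JSON, a list of rows, each a list of 3 entries, a list of its own where there are three numbers: the shift along the world's x, y, z in m, then the turn, a rotation vector about the world's x, y, z in rad, then the opening, from -1 (shut) to 1 (fully open). A call has 1 to 5 rows; each row is the pose to reach, as a shift and turn from the pose commanded when the call began; what a row does not reach only later rows make up. A row lasts 1/12 s, in which the tool goes at most 41.7 mm and 7.16 degrees, less where a joint would pass 70% of its speed; a pose out of reach is approached as far as the arm can. A call with a gripper value outside its range is refused whole. The fingers move at their own pace and stop on an object; FORCE is the grip in N (left out, the last holds). Time passes only in rows, so rows that repeat a pose let the fingers close. It gives the time, the measured TCP pose, the force and the opening at its end, in the units of the state.
- r.sense(): the state, without advancing time (a new reading comes with each control period).
- vision.snapshot(name): name is "scene" or "top"; returns the picture (400x640x3 uint8, red, green, blue); there is no depth.
- vision.camera_model(name): a dict with "fov_y" (degrees; the focal length in pixels is half the picture's height over the tangent of half this angle, whatever the lens; pixels are square), "cx", "cy" (the principal point, pixels), "D" ([k1, k2, p1, p2, k3] as OpenCV has them; the pictures are not rectified), "world_to_cam" (4x4, takes a point from world to camera coordinates). Camera axes: x right, y down, z forward; pixel columns grow to the right and rows downward; lengths in mm; the calibration is good to about 2 mm. A picture is of the moment at which its call begins. camera_model takes no time and is no camera call.
- order.hand_in(): hands the job in, once; it reports no verdict.
The state is a dict: "time": time; "joint_pos": joint angles; "qd": joint speeds; "joint_efforts": joint torques, N m; "tool_pos": TCP position; "tcp_rot": TCP orientation; "ft_force": force on the tool from outside, world axes, zero at the start; "wrist_torque": the same for the moment, N m; "finger_gap": finger opening in mm.
Only numpy, scipy, OpenCV 4.12 (cv2) and the standard library are available. Lean on these libraries where they do the work, as an engineer would, in place of code of your own. Each camera call takes 0.05 s, during which the arm holds its last target.

## Working session

There is one attempt and no reset: what is moved stays moved. The work goes in short steps, Python scripts to look and compute and a shell command to move; the robot and the scene stay as the last step left them, time stands still between calls to the robot, and variables do not carry over. Pictures are saved under pics/ and viewed, and the job is handed in when it is done.

```bash
mkdir -p pics; python3 - <<'E'
from bench import r, vision
import cv2
s=r.sense(); print(s)
for n in("scene","top"):
    im=vision.snapshot(n); cv2.imwrite(f"pics/{n}0.png",im[:,:,::-1]); print(vision.camera_model(n))
E
```

```text
{'time': 0.0, 'joint_pos': array([ 6.77562810e+01,  7.51722056e+00,  8.53301275e+01,  2.85712052e-03,
        8.72618880e+01, -4.89321855e+00]), 'qd': array([-0.07780905, -0.10997486, -0.00237433, -0.05201656, -0.13442451,
       -0.01765041]), 'joint_efforts': array([-1.41952998e-03, -5.69399714e+01, -5.00551558e+01, -4.97617439e-04,
        1.50327216e-02, -3.68402183e-06]), 'tool_pos': array([178.68624413, 572.2049234 , 238.21427465]), 'tcp_rot': array([ 173.61037343,   89.89072664, -113.74026618]), 'ft_force': array([-0.17126871,  0.17617565, -0.11432835]), 'wrist_torque': array([-0.04110303, -0.00932587,  0.00594245]), 'finger_gap': 85.23681717313185}
{'fov_y': 51.67652810173901, 'cx': 315.6717624215865, 'cy': 198.1974989677433, 'D': array([-0.06872689,  0.        ,  0.        ,  0.        ,  0.        ]), 'world_to_cam': array([[ 6.14709396e-01, -7.88594200e-01, -1.58601819e-02,
        -5.17186588e+02],
       [-5.03959234e-01, -3.77209242e-01, -7.77005971e-01,
         3.14147084e+02],
       [ 6.06759795e-01,  4.85625756e-01, -6.29293394e-01,
         6.80242540e+02],
       [ 0.00000000e+00,  0.00000000e+00,  0.00000000e+00,
         1.00000000e+00]])}
{'fov_y': 47.02529935524947, 'cx': 319.46060571535594, 'cy': 198.25571685562664, 'D': array([-0.0420603,  0.       ,  0.       ,  0.       ,  0.       ]), 'world_to_cam': array([[ 1.42109448e-01, -9.89850709e-01, -6.92108399e-04,
        -2.81408992e+02],
       [-9.64552076e-01, -1.38320273e-01, -2.24737168e-01,
         5.54684620e+02],
       [ 2.22360513e-01,  3.26048494e-02, -9.74419174e-01,
         8.48622955e+02],
       [ 0.00000000e+00,  0.00000000e+00,  0.00000000e+00,
         1.00000000e+00]])}
```

View pics/scene0.png

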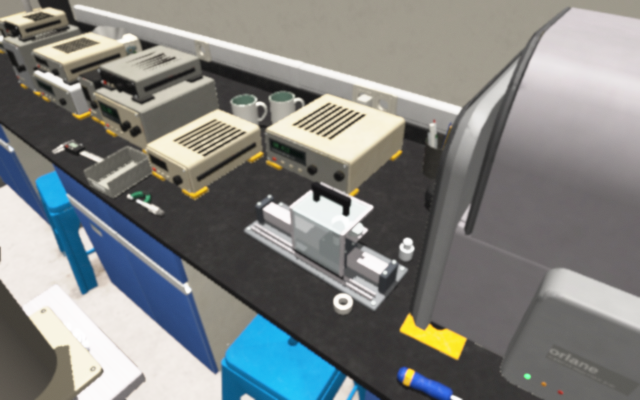

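View pics/top0.png

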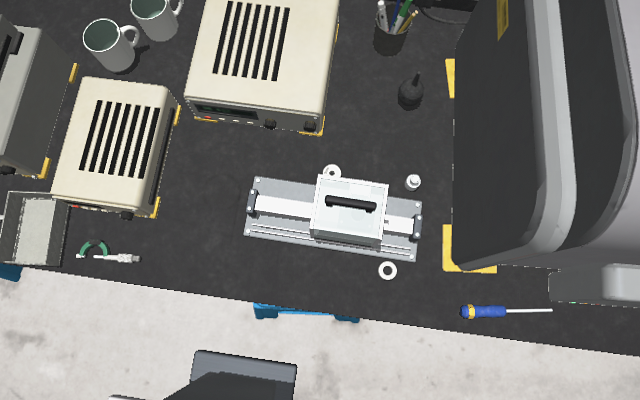

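The scene view shows the slide at about (325,245), the shut guard with its black handle at (332,198), the weight at (406,248) and the bush at (343,303). The top view shows the handle at (350,203), the plate corners near (257,178) and (415,260), the gauge at (332,172), the weight at (413,182) and the bush at (387,270).

```bash
python3 - <<'E'
import cv2
a=cv2.imread("pics/top0.png")[155:285,235:435]; cv2.imwrite("pics/top0c.png",cv2.resize(a,None,fx=4,fy=4,interpolation=cv2.INTER_CUBIC))
a=cv2.imread("pics/scene0.png")[175:325,235:425]; cv2.imwrite("pics/scene0c.png",cv2.resize(a,None,fx=4,fy=4,interpolation=cv2.INTER_CUBIC))
E
```

```text
(no output)
```

View pics/top0c.png

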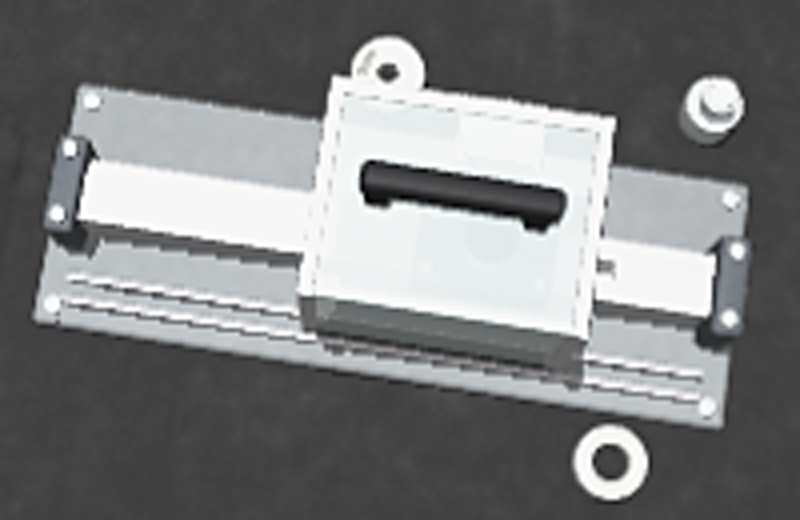

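View pics/scene0c.png

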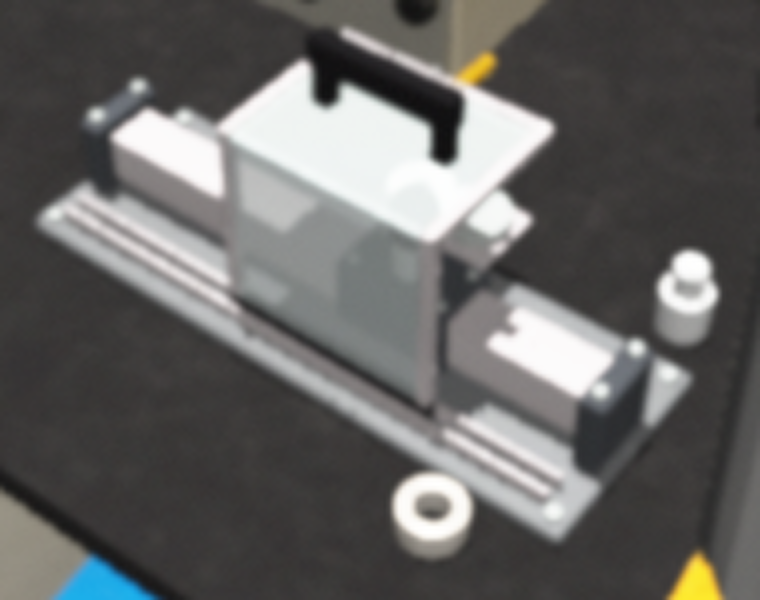

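```bash
cat > h.py <<'E'
import numpy as np,cv2
from bench import r,vision
def proj(n,P):
    m=vision.camera_model(n);f=200/np.tan(np.radians(m["fov_y"]/2))
    K=np.array([[f,0,m["cx"]],[0,f,m["cy"]],[0,0,1]]);T=np.array(m["world_to_cam"])
    return cv2.projectPoints(np.array(P,float).reshape(-1,1,3),cv2.Rodrigues(T[:3,:3])[0],T[:3,3],K,np.array(m["D"]))[0].reshape(-1,2)
def ray(n,uv,z):
    m=vision.camera_model(n);f=200/np.tan(np.radians(m["fov_y"]/2))
    K=np.array([[f,0,m["cx"]],[0,f,m["cy"]],[0,0,1]]);T=np.array(m["world_to_cam"])
    p=cv2.undistortPoints(np.array(uv,float).reshape(-1,1,2),K,np.array(m["D"])).reshape(-1,2)
    out=[]
    C=-T[:3,:3].T@T[:3,3]
    for a in p:
        d=T[:3,:3].T@np.array([a[0],a[1],1]); out.append(C+d*(z-C[2])/d[2])
    return np.array(out)
def fr(p,L):
    c,s=np.cos(p[2]),np.sin(p[2]); L=np.array(L,float).reshape(-1,3)
    return np.c_[p[0]+c*L[:,0]-s*L[:,1],p[1]+s*L[:,0]+c*L[:,1],L[:,2]]
E
python3 - <<'E'
from h import *
from scipy.optimize import least_squares
to=np.array([235,155]);so=np.array([235,175])
q=lambda o,l:np.array(l,float)/4-.375+o
tp=q(to,[(78,86),(748,187),(722,428),(34,320)]); tl=[(65,225,10),(65,-135,10),(-65,-135,10),(-65,225,10)]
tg=q(to,[(333,78),(615,118),(588,340),(302,300)]);gl=np.array([(52,65,142),(52,-65,142),(-50,-65,142),(-50,65,142)],float)
sp=q(so,[(38,220),(560,540),(692,378)]);sl=[(-65,225,10),(-65,-135,10),(65,-135,10)]
def res(p,w=1):
    g=gl+[0,p[3],0]
    a=(proj("top",fr(p,tl))-tp).ravel();b=(proj("top",fr(p,g))-tg).ravel();c=(proj("scene",fr(p,sl))-sp).ravel()
    return np.r_[a,b,c]
x=ray("top",tp,10).mean(0)
s=least_squares(res,[x[0],x[1],0,5]); print(s.x,np.round(s.fun.reshape(-1,2),1))
p=s.x
print("start,next,handle,handle open",fr(p,[(0,0,50),(0,-30,50),(0,p[3],172),(0,150,172)]))
h=q(to,[(362,178),(567,205)]);print("handle ray z183",ray("top",h,183),ray("top",h,183).mean(0))
print("dirs y",fr([0,0,p[2]],[(0,1,0)]))
print("bush,gauge,weight", ray("top",q(to,[(611,462)]),18),ray("top",q(to,[(388,70)]),14),ray("top",q(to,[(718,98)]),48))
E
```

```text
[ 5.62827533e+02 -2.76907962e+02 -1.29111969e-02  1.88416525e+01] [[-0.2 -0.7]
 [ 0.6 -0.4]
 [ 0.3  0.7]
 [-0.9  0.7]
 [ 0.4 -0.2]
 [ 0.4  0.5]
 [ 0.2 -0. ]
 [-0.8 -1.2]
 [-1.6  0.3]
 [ 0.2  0.5]
 [ 0.9 -0.4]]
start,next,handle,handle open [[ 562.8275332  -276.90796188   50.        ]
 [ 562.44020806 -306.90546143   50.        ]
 [ 563.07079473 -258.06787985  172.        ]
 [ 564.76415892 -126.92046413  172.        ]]
handle ray z183 [[ 561.51973929 -213.61886149  183.        ]
 [ 562.23502831 -302.01581128  183.        ]] [ 561.8773838  -257.81733639  183.        ]
dirs y [[0.01291084 0.99991665 0.        ]]
bush,gauge,weight [[ 471.63465018 -354.83461385   18.        ]] [[ 660.17827389 -215.58737001   14.        ]] [[ 659.51496537 -384.72554417   48.        ]]
```

```bash
python3 - <<'E'
from h import *
print(ray("top",[(55,200),(150,215),(0,210),(60,265),(190,95),(320,130),(455,60),(455,260)],80).round())
from scipy.spatial.transform import Rotation as R
s=r.sense()
M=R.from_euler('xyz',s["tcp_rot"],degrees=True).as_matrix(); print(M.round(3))
p=[562.8,-276.9,-0.0129]
ex=fr([0,0,p[2]],[(1,0,0)])[0];ey=fr([0,0,p[2]],[(0,1,0)])[0]
for nm,z in(("x",ex),("-x",-ex),("y",ey),("-y",-ey)):
    T=np.c_[[0,0,-1],np.cross(z,[0,0,-1]),z]
    print(nm,R.from_matrix(T@M.T).as_rotvec().round(4))
E
```

```text
[[ 508.  316.   80.]
 [ 505.  120.   80.]
 [ 472.  421.   80.]
 [ 385.  272.   80.]
 [ 764.   95.   80.]
 [ 725. -181.   80.]
 [ 922. -441.   80.]
 [ 503. -472.   80.]]
[[-0.001 -0.955  0.298]
 [-0.002  0.298  0.955]
 [-1.     0.    -0.002]]
x [ 1.0000e-03 -1.6000e-03 -1.2809e+00]
-x [1.7000e-03 1.0000e-03 1.8607e+00]
y [ 0.0017 -0.0004  0.2899]
-y [-6.0000e-04 -2.4000e-03 -2.8517e+00]
```

```bash
python3 -m jog '[[[0.017,-0.037,0],[0,0,-0.11],1],[[0.034,-0.074,0],[0,0,-0.22],1],[[0.051,-0.111,0],[0,0,-0.33],1],[[0.068,-0.148,0],[0,0,-0.44],1],[[0.085,-0.185,0],[0,0,-0.55],1]]'
```

```text
time: 0.52
tool_pos: [263.9, 385.8, 238.6]
tcp_rot: [-164.7, 89.9, -123.8]
ft_force: [0.4, 0.5, 0.5]
finger_gap: 85.5
```

```bash
python3 -m jog '[[[0.017,-0.037,0],[0,0,-0.11],1],[[0.034,-0.074,0],[0,0,-0.22],1],[[0.051,-0.111,0],[0,0,-0.33],1],[[0.068,-0.148,0],[0,0,-0.44],1],[[0.085,-0.185,0],[0,0,-0.55],1]]'
python3 -m jog '[[[0.017,-0.037,0],[0,0,-0.05],1],[[0.034,-0.074,0],[0,0,-0.1],1],[[0.051,-0.111,0],[0,0,-0.15],1],[[0.068,-0.148,0],[0,0,-0.181],1],[[0.085,-0.185,0],[0,0,-0.181],1]]'
python3 -m jog '[[[0.017,-0.037,0],[0,0,0],1],[[0.034,-0.074,0],[0,0,0],1],[[0.051,-0.111,0],[0,0,0],1],[[0.068,-0.148,0],[0,0,0],1],[[0.085,-0.185,0],[0,0,0],1]]'
python3 -m jog '[[[0.017,-0.037,0],[0,0,0],1],[[0.034,-0.074,0],[0,0,0],1],[[0.0436,-0.0907,0],[0,0,0],1],[[0.0436,-0.0907,0],[0,0,0],1]]'
python3 - <<'E'
from h import *
for n in("scene","top"):cv2.imwrite(f"pics/{n}1.png",vision.snapshot(n)[:,:,::-1])
from scipy.spatial.transform import Rotation as R
s=r.sense();print(s["tool_pos"],R.from_euler('xyz',s["tcp_rot"],degrees=True).as_matrix().round(4))
E
```

```text
time: 0.93
tool_pos: [348.9, 200.9, 239.1]
tcp_rot: [3.0, 90.0, 12.3]
ft_force: [0.8, -0.1, 0.1]
finger_gap: 85.3
time: 1.35
tool_pos: [434.1, 15.6, 239.2]
tcp_rot: [36.3, 90.0, 35.4]
ft_force: [0.9, 1.1, 0.2]
finger_gap: 85.4
time: 1.77
tool_pos: [519.1, -169.4, 238.8]
tcp_rot: [144.3, 90.0, 143.6]
ft_force: [0.2, 1.1, -0.0]
finger_gap: 85.2
time: 2.1
tool_pos: [562.8, -261.9, 237.8]
tcp_rot: [-169.1, 89.9, -170.1]
ft_force: [0.9, -0.8, 0.1]
finger_gap: 85.2
[ 562.06067797 -258.32954188  238.10279358] [[-0.0018  0.0143  0.9999]
 [ 0.0013  0.9999 -0.0143]
 [-1.      0.0013 -0.0018]]
```

```bash
python3 - <<'E'
import cv2
a=cv2.imread("pics/scene1.png")[100:325,205:445]; cv2.imwrite("pics/scene1c.png",cv2.resize(a,None,fx=2.5,fy=2.5,interpolation=cv2.INTER_CUBIC))
E
python3 -m jog '[[[0,0,-0.025],[0,0,0],1],[[0,0,-0.04],[0,0,0],1],[[0,0,-0.055],[0,0,0],1],[[0,0,-0.065],[0,0,0],1],[[0,0,-0.065],[0,0,0],1]]'
```

```text
time: 2.62
tool_pos: [560.9, -256.0, 171.4]
tcp_rot: [149.4, 89.7, 148.7]
ft_force: [-0.5, -0.1, -0.0]
finger_gap: 85.9
```

View pics/scene1c.png

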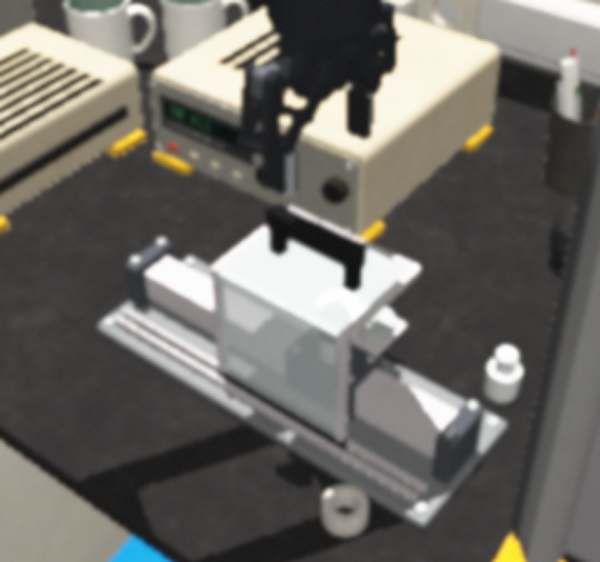

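The picture shows the open jaws above the guard handle at about (315,235) in the crop, one finger on each side. I'll lower the last bit and grip.

```bash
python3 -m jog '[[[0,0,-0.008],[0,0,0],0.5],[[0,0,-0.0125],[0,0,0],0],[[0,0,-0.0125],[0,0,0],-0.4],[[0,0,-0.0125],[0,0,0],-0.7],[[0,0,-0.0125],[0,0,0],-0.8]]' 30
python3 -m jog '[[[0,0,0],[0,0,0],-1],[[0,0,0],[0,0,0],-1],[[0,0,0],[0,0,0],-1],[[0,0,0],[0,0,0],-1],[[0,0,0],[0,0,0],-1]]' 40
```

```text
time: 3.03
tool_pos: [562.8, -258.2, 162.5]
tcp_rot: [-30.6, 89.9, -31.4]
ft_force: [0.4, -0.4, -0.2]
finger_gap: 25.5
time: 3.45
tool_pos: [563.7, -258.2, 162.8]
tcp_rot: [-16.3, 89.8, -17.0]
ft_force: [6.0, -0.1, -0.4]
finger_gap: 13.4
```

```bash
python3 -m jog '[[[0.001,0.012,0],[0,0,0],-1],[[0.001,0.030,0],[0,0,0],-1],[[0.001,0.050,0],[0,0,0],-1],[[0.002,0.070,0],[0,0,0],-1],[[0.002,0.085,0],[0,0,0],-1]]'
python3 -m jog '[[[0.000,0.012,0],[0,0,0],-1],[[0.000,0.024,0],[0,0,0],-1],[[0.0005,0.034,0],[0,0,0],-1],[[0.0005,0.038,0],[0,0,0],-1],[[0.0005,0.040,0],[0,0,0],-1]]'
```

```text
time: 3.87
tool_pos: [565.0, -172.6, 162.8]
tcp_rot: [-40.5, 89.9, -41.3]
ft_force: [2.9, -4.4, 1.0]
finger_gap: 13.4
time: 4.28
tool_pos: [565.6, -132.3, 162.8]
tcp_rot: [-21.3, 89.9, -22.0]
ft_force: [2.8, -3.2, 4.6]
finger_gap: 13.5
```

```bash
python3 -m jog '[[[0,0.002,0],[0,0,0],-1],[[0,0.004,0],[0,0,0],-1],[[0,0.006,0],[0,0,0],-1],[[0,0.007,0],[0,0,0],-1],[[0,0.008,0],[0,0,0],-1]]'
```

```text
time: 4.7
tool_pos: [565.7, -127.9, 162.7]
tcp_rot: [-68.6, 89.7, -69.5]
ft_force: [2.9, -18.8, 1.8]
finger_gap: 13.3
```

```bash
python3 -m jog '[[[0,0,0],[0,0,0],1],[[0,0,0],[0,0,0],1],[[0,0,0],[0,0,0],1],[[0,0,0.02],[0,0,0],1],[[0,0,0.05],[0,0,0],1]]'
python3 -m jog '[[[0,0.03,0.03],[0,0,0],1],[[0,0.07,0.03],[0,0,0],1],[[0,0.11,0.03],[0,0,0],1],[[0,0.15,0.03],[0,0,0],1],[[0,0.15,0.03],[0,0,0],1]]'
python3 - <<'E'
from h import *
for n,b in(("scene",(175,325,205,425)),("top",(155,285,235,435))):
    im=vision.snapshot(n)[:,:,::-1]; cv2.imwrite(f"pics/{n}2.png",im)
    cv2.imwrite(f"pics/{n}2c.png",cv2.resize(im[b[0]:b[1],b[2]:b[3]],None,fx=3.5,fy=3.5,interpolation=cv2.INTER_CUBIC))
E
```

```text
time: 5.12
tool_pos: [562.3, -123.6, 207.7]
tcp_rot: [159.8, 89.5, 159.0]
ft_force: [0.2, -1.2, 0.2]
finger_gap: 72.8
time: 5.53
tool_pos: [564.3, 32.1, 241.7]
tcp_rot: [99.4, 89.8, 99.0]
ft_force: [0.4, -0.1, -0.9]
finger_gap: 85.2
```

View pics/top2c.png

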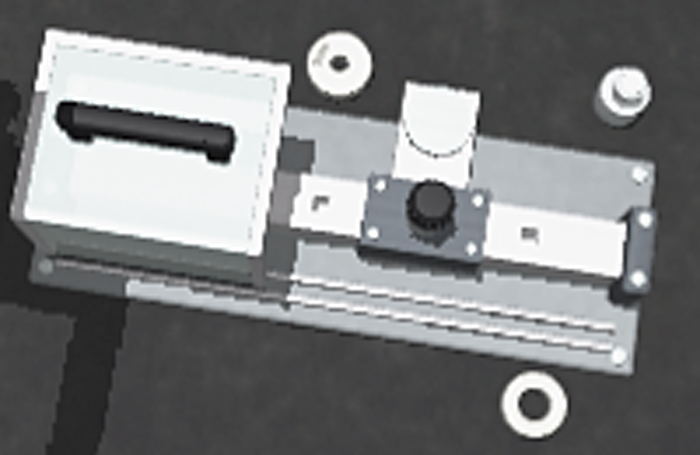

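View pics/scene2c.png

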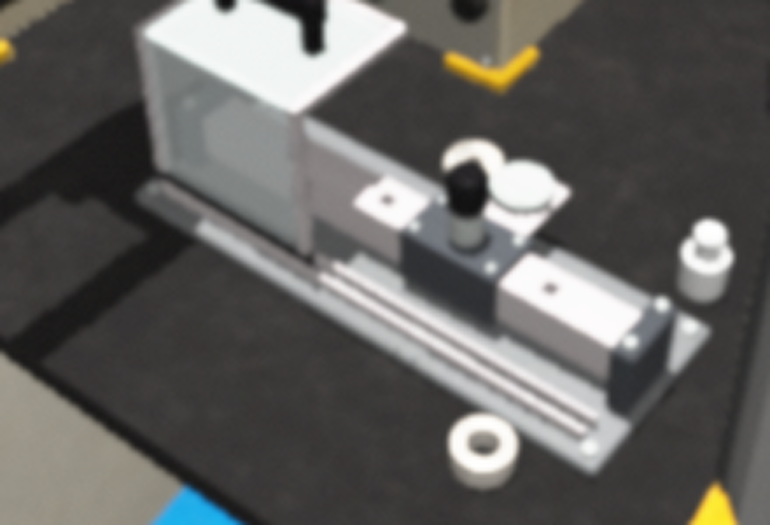

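The top crop shows the guard open, the knob top at (433,202), and the two visible holes at (320,202) and (530,234). In the scene crop the knob top is at (466,173). The bystanders haven't moved.

```bash
python3 - <<'E'
from h import *
q=lambda o,l:np.array(l,float)/3.5-.36+o
print("knob top",ray("top",q([235,155],[(433,201)]),108), "scene",ray("scene",q([205,175],[(466,174)]),108))
h=ray("top",q([235,155],[(321,203),(530,234)]),50);print(h,h.mean(0),np.arctan2(-(h[0]-h[1])[0],(h[0]-h[1])[1]))
print("roof right corners",ray("top",q([235,155],[(290,66),(263,255)]),142))
h=ray("scene",q([205,175],[(388,200),(550,289)]),50);print(h,h.mean(0))
E
```

```text
knob top [[ 562.85191808 -277.05532519  108.        ]] scene [[ 560.84495063 -276.40869855  108.        ]]
[[ 564.76611782 -217.16242084   50.        ]
 [ 563.82598027 -337.3500955    50.        ]] [ 564.29604904 -277.25625817   50.        ] -0.007822086437995878
roof right corners [[ 616.52405907 -192.25168738  142.        ]
 [ 515.65605607 -192.94839804  142.        ]]
[[ 564.86041064 -216.05482481   50.        ]
 [ 562.5192676  -335.71255331   50.        ]] [ 563.68983912 -275.88368906   50.        ]
```

```bash
python3 -m jog '[[[0,-0.03,0],[0,0,-0.11],0.5],[[0,-0.06,0],[0,0,-0.22],0.4],[[0,-0.09,0],[0,0,-0.33],0.3],[[-0.001,-0.12,0],[0,0,-0.44],0.3],[[-0.001,-0.15,0],[0,0,-0.55],0.3]]'
python3 -m jog '[[[0,-0.03,0],[0,0,-0.11],0.3],[[0,-0.06,0],[0,0,-0.22],0.3],[[0,-0.09,0],[0,0,-0.33],0.3],[[-0.001,-0.12,0],[0,0,-0.44],0.3],[[-0.001,-0.15,0],[0,0,-0.55],0.3]]'
python3 -m jog '[[[0,-0.002,0],[0,0,-0.11],0.3],[[0,-0.002,0],[0,0,-0.22],0.3],[[0,-0.002,0],[0,0,-0.33],0.3],[[0,-0.002,0],[0,0,-0.44],0.3],[[0,-0.002,0],[0,0,-0.471],0.3]]'
python3 -m jog '[[[0,0,-0.03],[0,0,0],0.3],[[0,0,-0.06],[0,0,0],0.3],[[0,0,-0.08],[0,0,0],0.3],[[0,0,-0.09],[0,0,0],0.3],[[0,0,-0.09],[0,0,0],0.3]]'
python3 - <<'E'
from h import *
for n,b in(("scene",(155,305,245,425)),("top",(155,285,255,435))):
    im=vision.snapshot(n)[:,:,::-1]
    cv2.imwrite(f"pics/{n}3c.png",cv2.resize(im[b[0]:b[1],b[2]:b[3]],None,fx=3.5,fy=3.5,interpolation=cv2.INTER_CUBIC))
from scipy.spatial.transform import Rotation as R
s=r.sense();print(s["tool_pos"],R.from_euler('xyz',s["tcp_rot"],degrees=True).as_matrix().round(4))
E
```

```text
time: 6.05
tool_pos: [563.2, -127.6, 241.4]
tcp_rot: [-150.1, 90.0, 177.2]
ft_force: [0.2, 0.1, 0.7]
finger_gap: 55.5
time: 6.47
tool_pos: [561.8, -277.8, 241.3]
tcp_rot: [-136.3, 89.9, 159.5]
ft_force: [-0.1, 0.0, -0.6]
finger_gap: 55.3
time: 6.88
tool_pos: [562.0, -278.5, 241.2]
tcp_rot: [-111.3, 89.9, 157.4]
ft_force: [0.4, 0.3, -0.6]
finger_gap: 55.5
time: 7.3
tool_pos: [560.5, -276.9, 148.0]
tcp_rot: [-118.6, 89.6, 150.6]
ft_force: [-0.3, -0.2, -0.7]
finger_gap: 55.7
[ 562.8617068  -277.74093184  152.39640175] [[ 0.000e+00  9.999e-01 -1.400e-02]
 [-1.000e-04 -1.400e-02 -9.999e-01]
 [-1.000e+00  0.000e+00  1.000e-04]]
```

View pics/scene3c.png

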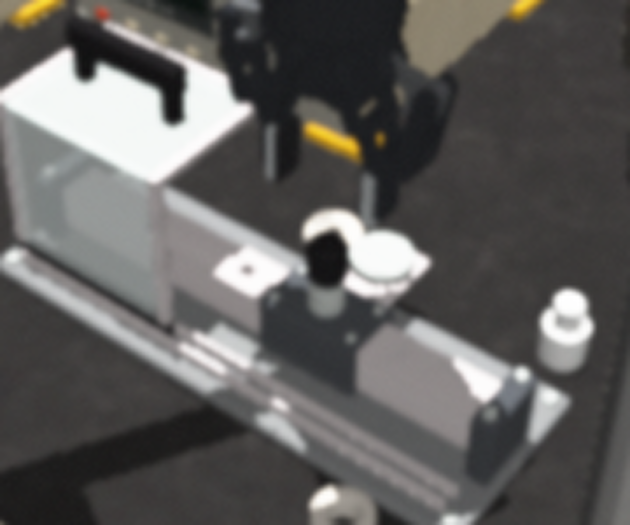

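View pics/top3c.png

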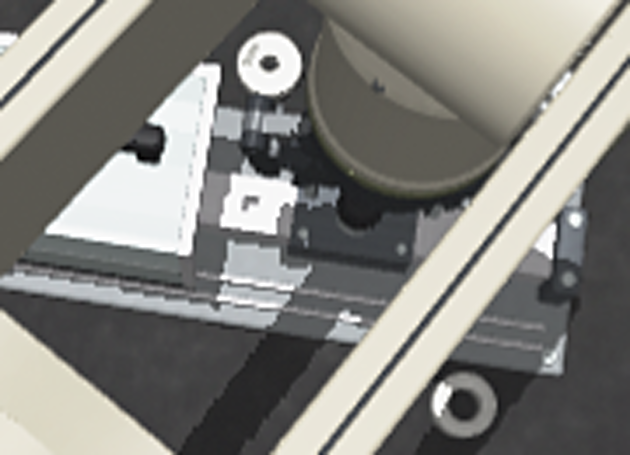

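The jaws straddle the knob in line with the slide, in both views. The fingertips in the scene crop are at (278,175) and (375,215), and the knob is at (327,255).

```bash
python3 -m jog '[[[0,0,-0.02],[0,0,0],0.3],[[0,0,-0.04],[0,0,0],0.3],[[0,0,-0.055],[0,0,0],0.3],[[0,0,-0.064],[0,0,0],0.3],[[0,0,-0.066],[0,0,0],0.2]]'
python3 -m jog '[[[0,0,0],[0,0,0],0],[[0,0,0],[0,0,0],-0.2],[[0,0,0],[0,0,0],-0.3],[[0,0,0],[0,0,0],-0.35],[[0,0,0],[0,0,0],-0.4]]' 25
```

```text
time: 7.82
tool_pos: [562.9, -277.1, 85.5]
tcp_rot: [-119.0, 90.0, 150.3]
ft_force: [-0.4, 0.0, -0.7]
finger_gap: 51.1
time: 8.23
tool_pos: [563.7, -277.1, 86.9]
tcp_rot: [75.4, 89.9, -15.4]
ft_force: [0.1, 1.6, 1.4]
finger_gap: 25.7
```

```bash
python3 -m jog '[[[0,0,0],[0,0,0],-0.6],[[0,0,0],[0,0,0],-0.8],[[0,0,0],[0,0,0],-1],[[0,0,0],[0,0,0],-1],[[0,0,0],[0,0,0],-1]]' 50
```

```text
time: 8.65
tool_pos: [563.7, -276.9, 87.1]
tcp_rot: [79.1, 89.9, -11.7]
ft_force: [-0.3, 2.8, 5.1]
finger_gap: 23.4
```

```bash
python3 -m jog '[[[0,0,0.004],[0,0,0],-1],[[0,0,0.008],[0,0,0],-1],[[0,0,0.012],[0,0,0],-1],[[0,0,0.014],[0,0,0],-1],[[0,0,0.014],[0,0,0],-1]]'
```

```text
time: 9.07
tool_pos: [563.5, -276.8, 99.5]
tcp_rot: [93.9, 89.9, 3.1]
ft_force: [6.4, 0.3, -8.6]
finger_gap: 23.2
```

```bash
python3 -m jog '[[[0,-0.003,0.0005],[0,0,0],-1],[[0,-0.009,0.0005],[0,0,0],-1],[[0,-0.016,0.0005],[0,0,0],-1],[[0,-0.023,0.0005],[0,0,0],-1],[[0,-0.023,0.0005],[0,0,0],-1]]'
```

```text
time: 9.48
tool_pos: [563.2, -300.3, 99.2]
tcp_rot: [147.3, 90.0, 56.5]
ft_force: [6.6, -2.2, -10.3]
finger_gap: 23.4
```

```bash
python3 -m jog '[[[0,-0.002,0],[0,0,0],-1],[[0,-0.004,0],[0,0,0],-1],[[0,-0.006,0],[0,0,0],-1],[[0,-0.007,0],[0,0,0],-1],[[0,-0.007,0],[0,0,0],-1]]'
python3 -c "
from bench import r
s=r.sense();print(s['tool_pos'],s['ft_force'])"
```

```text
time: 9.9
tool_pos: [563.1, -306.3, 99.0]
tcp_rot: [-175.9, 89.9, 93.3]
ft_force: [5.6, 0.9, -8.9]
finger_gap: 23.3
[ 563.13308288 -306.26709012   99.0145466 ] [ 5.59816216  0.87905227 -8.93205781]
```

```bash
python3 -m jog '[[[0,-0.0005,-0.002],[0,0,0],-1],[[0,-0.0005,-0.003],[0,0,0],-1],[[0,-0.0005,-0.005],[0,0,0],-1],[[0,-0.0005,-0.006],[0,0,0],-1],[[0,-0.0005,-0.006],[0,0,0],-1]]'
```

```text
time: 10.32
tool_pos: [563.2, -306.8, 93.2]
tcp_rot: [179.3, 89.9, 88.5]
ft_force: [4.8, 1.2, -7.1]
finger_gap: 22.7
```

```bash
python3 -m jog '[[[0,0,-0.002],[0,0,0],-1],[[0,0,-0.004],[0,0,0],-1],[[0,0,-0.006],[0,0,0],-1],[[0,0,-0.007],[0,0,0],-1],[[0,0,-0.0075],[0,0,0],-1]]'
python3 -m jog '[[[0,0,-0.001],[0,0,0],-1],[[0,0,-0.0015],[0,0,0],-1],[[0,0,-0.0015],[0,0,0],-1],[[0,0,-0.0015],[0,0,0],-1],[[0,0,-0.0015],[0,0,0],-1]]'
```

```text
time: 10.73
tool_pos: [563.2, -307.0, 87.1]
tcp_rot: [166.6, 90.0, 75.8]
ft_force: [0.5, 4.8, 3.9]
finger_gap: 23.2
time: 11.15
tool_pos: [563.3, -307.2, 87.1]
tcp_rot: [114.9, 90.0, 24.2]
ft_force: [-3.0, 6.7, 9.2]
finger_gap: 23.2
```

```bash
python3 -m jog '[[[0,0.0005,0.001],[0,0,0],-1],[[0,0.0005,0.001],[0,0,0],-1],[[0,0.0005,0.001],[0,0,0],-1],[[0,0.0005,0.001],[0,0,0],-1]]'
python3 - <<'E'
from h import *
for n,b in(("scene",(155,305,205,425)),("top",(155,285,235,435))):
    im=vision.snapshot(n)[:,:,::-1]
    cv2.imwrite(f"pics/{n}4c.png",cv2.resize(im[b[0]:b[1],b[2]:b[3]],None,fx=3.5,fy=3.5,interpolation=cv2.INTER_CUBIC))
s=r.sense();print(s)
E
```

```text
time: 11.48
tool_pos: [563.2, -307.0, 87.1]
tcp_rot: [76.0, 90.0, -14.8]
ft_force: [0.2, 5.1, 6.4]
finger_gap: 23.5
{'time': 11.5833, 'joint_pos': array([-3.31789593e+01,  2.02786448e+01,  8.66939483e+01,  1.00469716e-02,
        7.30024908e+01,  5.75711087e+01]), 'qd': array([ 0.01259764,  0.03990984, -0.05936556,  0.04316778,  0.06422794,
       -0.00577033]), 'joint_efforts': array([-2.52039559e+00, -6.16820741e+01, -4.53630209e+01, -1.32001474e+00,
       -1.19994286e+00, -1.33196684e-02]), 'tool_pos': array([ 563.2033184 , -307.00973605,   87.0602311 ]), 'tcp_rot': array([ 78.66141695,  89.97329536, -12.091586  ]), 'ft_force': array([-0.52479626,  4.40575266,  6.40890796]), 'wrist_torque': array([ 0.92497577,  0.12522806, -0.00728278]), 'finger_gap': 23.387184149475942}
```

View pics/scene4c.png

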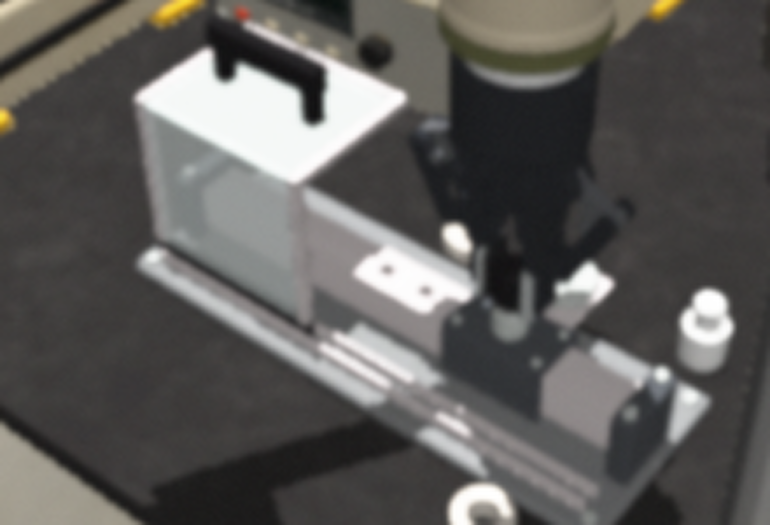

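View pics/top4c.png

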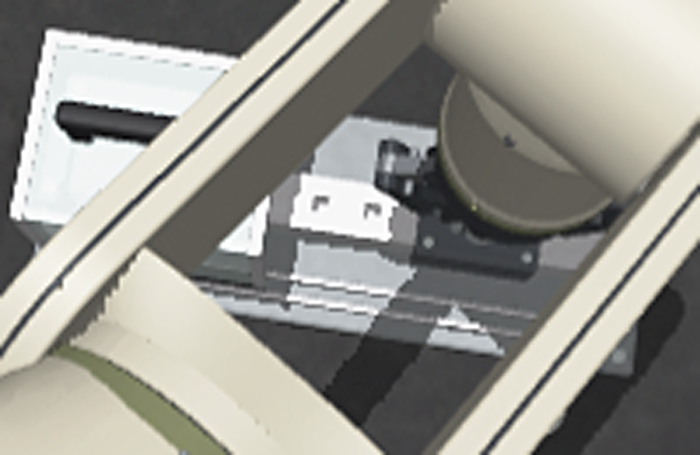

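The scene crop now shows two free holes left of the section, at (388,268) and (427,290), so it moved exactly one hole. The jaws are still on the knob at (503,280). The guard is open where I left it (roof corner at (300,183)), and the weight stands undisturbed at (706,330). The TCP height of 87.1 mm matches the height when I first gripped the knob with the pin home. The tool also reads about 6 N upward, so the pin is on its seat.

```bash
python3 -c "
from bench import order
print(order.hand_in())"
```

```text
the job is handed in; nothing more can be done
None
```

The job is handed in at about 11.6 s: the guard is fully open, the section is one hole to the right, and I'm still gripping the knob with the pin home.

- **Guard:** I slid it left by its handle until it hit its stop, which pushed back with about 19 N. The last picture shows it still there.
- **Plunger:** I lifted the knob about 12.5 mm, moved it 30 mm right (TCP y from -276.9 to -307.0 mm) and lowered it.
- **Pin home:** the TCP is back at 87.1 mm, the height it had before the lift. A light downward push of about 6 N meets a solid stop.
- **One hole only:** two free holes now show left of the section, where there was one before.
- **Loose things:** the weight looks undisturbed in the last pictures. The gauge and bush were in place before the knob work. At the end the arm and the picture edge partly hide them, so I couldn't fully check them.
- **Forces:** about 4–5 N sideways remains on the knob against the hole's edge. The finger gap reads 23.4 mm on the 25 mm knob, just as it did when I first gripped it. No check failed.

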